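# Set up the badge stamping unit: spool on the spindle, nest plugged home

## Robot

A 7-joint arm with a two-finger parallel gripper is mounted at the origin on the work surface. World frame = base frame: x ahead of the robot, y to its left, z up, the work surface at z = 0. Lengths are in m, angles in degrees, forces in N, time in s.
With the tool pointing down it reaches from about 0.4 to 0.9 m from the base axis. Payload 5.5 kg.
Tool frame: the origin (TCP) lies where the fingers leave the gripper's body, on its centre line; the fingertips stand 73 mm ahead of it and the grasp point (between the pads) lies 54 mm ahead of it (arm.grip_point_offset is the distance from the TCP to the grasp point, in m); z points along the fingers, x is the direction in which the jaws open and shut, and the axes are right-handed (so a half turn about z gives the same grasp; the last joint's range is limited). The gripper opens to 85 mm and grips with 20 to 120 N. Pads are 22 mm wide; open, the fingers measure 114 mm over their backs; the gripper's body (76 mm by 85 mm) begins 54 mm behind the grasp point. The pads swing forward as they close: fully open they stand 13 mm farther back than shut.
Start: joints at [90.195, 28.699, -24.465, 88.831, 12.651, 65.22, -12.049], TCP at [0.167, -0.628, 0.304] pointing down, gripper open.
Joint ranges: [-164.97, 164.97], [-17.58, 116.51], [-87.97, 89.64], [11.32, 138.91], [-80.73, 260.73], [10.89, 115.49], [-147.41, 147.41]. Speed limits (degrees/s): [147.25, 147.25, 180, 180, 180, 180, 180].

## Interface

Orientations are given as a 3x3 rotation matrix whose columns are the frame's x, y, z axes.
In Python, from cell import monitor, imaging, ticket, arm gives the robot as it stands. The module is installed in compiled form; this text tells all that it offers.
- The arm moves only by the tool step_arm, never from a script. Its arguments are lists of equal length, an entry for each row: "jaw": the opening, from -1 (shut) to 1 (fully open); "travel": the shift along the tool's x, y, z in cm, a list of three; "turn": the turn, a rotation vector about the tool's x, y, z in rad, a list of three. A call has 1 to 5 rows; each row is the pose to reach, as a shift and turn from the pose commanded when the call began, along the tool's axes at that moment; what a row does not reach only later rows make up. A row lasts 1/8 s, in which the tool goes at most 62.5 mm and 10.7 degrees, less where a joint would pass 70% of its speed; a pose out of reach is approached as far as the arm can. A call with a gripper value outside its range is refused whole. The fingers move at their own pace and stop on an object; the grip force is fixed at half the most. Time passes only in rows, so rows that repeat a pose let the fingers close. It gives the time, the measured TCP pose, the force and the opening at its end, in the units of the state.
- monitor.observe(): the state, without advancing time (a new reading comes with each control period).
- imaging.read_camera(name): name is "side" or "top"; returns the picture (400x640x3 uint8, red, green, blue); there is no depth.
- imaging.camera_info(name): a dict with "camera_matrix" (3x3 intrinsics, pixels), "R" (3x3) and "t" (3): a world point X has camera coordinates R X + t. Camera axes: x right, y down, z forward; pixel columns grow to the right and rows downward; lengths in m; the calibration is good to about 2 mm. A picture is of the moment at which its call begins. camera_info takes no time and is no camera call.
- ticket.hand_in(): hands the job in, once; it reports no verdict.
Trained networks look in the newest picture that a camera, given by its name, has taken for a name from the list of things; names that differ only in an ending like _2 or _b are one class to them, and where a whole thing is asked for, a point or a joint stands for the part that bears it (a point fixed in the world has none). Each returns a list of dicts, best first, with "score" (0 to 1); they miss things now and then, are a little off and sometimes report something else, mostly with a low value. They report only what shows in the picture. A call takes as long as a camera call. They do not tell look-alikes from the thing itself.
- imaging.boxes_of(camera, name): "point" ([x, y, z] in m, in world coordinates, good to about 4 mm: the middle of the surface that is visible of it).
- imaging.masks_of(camera, name): "mask" (400x640 bool, what is visible of it).
- imaging.mark_of(camera, name): "point" ([x, y, z] in m, in world coordinates, good to about 4 mm: a listed point, or the origin of a listed thing).
The state is a dict: "time": time; "joints": joint angles; "joint_velocities": joint speeds; "effort": joint torques, N m; "ee_pos": TCP position; "ee_rot": TCP orientation; "ft_force": force on the tool from outside, world axes, zero at the start; "moment": the same for the moment, N m; "grip_width": finger opening in m.
Only numpy, scipy, OpenCV 4.12 (cv2) and the standard library are available. Lean on these libraries where they do the work, as an engineer would, in place of code of your own. Each camera call takes 0.05 s, during which the arm holds its last target. There are 200 camera calls.

## Task

Get the badge stamping unit ready: mount the small empty spool that stands in front of the socket on the upright spindle, right down on the unit's deck, and plug the badge nest into the unit by sliding it along the table without lifting it, tongue into the socket, until it is fully home with its shoulder flat against the unit's face. Leave everything else on the table where it stands.

Things in the scene. Friction and masses are not known exactly. Their poses are not given: they have to be found in the camera images.
- unit: Fixed bench stamping unit. Origin on the table under the middle of its grey socket face; +x points into the machine, z up, so the face looks along -x. Grey front block: 110 mm wide, flat deck 56.5 mm high, x = 0 (face) to 122 mm. White machine body behind it: x 120 to 310 mm, 170 mm wide, 150 mm tall.
- socket_mouth (a point): Middle of the socket's mouth, in the plane of the unit's face, 22 mm above the table; axes as the unit's. The hole is 47 mm wide (y), from z = 7.5 to 37 mm above the table, 52 mm deep; over the first 14 mm its side walls flare out to 63 mm wide at the face.
- spindle_foot (a point): Foot of the upright steel spindle, on the deck (56.5 mm above the table), 46 mm behind the face. Spindle 12 mm in diameter, 45 mm tall, the last 7 mm tapered: its tip is 101.5 mm above the table.
- nest: Loose aluminium badge nest, about 0.55 kg, flat on the table: a slab 92 (x) by 110 (y) by 32 mm tall with rows of badges on top, too big to grip, and a plug-like tongue on its +x side. Origin: centre of the slab's underside; z up. Tongue: 44 mm wide (y), z 10 to 34 mm, x 46 to 91 mm (last 4 mm: 40 wide, 20 tall). When home its x axis runs along the unit's.
- nest_shoulder (a point): Middle of the nest's shoulder (the slab's +x face, where the tongue starts), 22 mm above the nest's underside; axes as the nest's.
- spool: Loose empty grey plastic spool, 0.05 kg, standing upright: two flanges 52 mm in diameter and 6 mm thick, 40 mm tall overall, core 30 mm in diameter, round bore 17 mm right through. Origin: centre of its underside; z along its axis. It starts on the table in front of the socket.
- bottle: amber glass bottle with black cap, 48 mm across, 115 mm tall; bystander; origin: centre of its underside
- jar: squat glass jar with steel lid, 52 mm across, 60 mm tall; bystander; origin: centre of its underside
- stack: stack of round brass blanks, 40 mm across, 24 mm tall; bystander; origin: centre of its underside
- driver: screwdriver lying on the table, 150 mm long, black handle; origin under the middle of its length, x axis along it; bystander
- reel: large full reel of gilt strip, 84 mm across, 50 mm tall (far larger than the spool); bystander; origin: centre of its underside
- blank: plain aluminium block 70 x 50 x 30 mm, without a tongue; bystander; origin: centre of its underside
- cup: white plastic cup, 60 mm across, 60 mm tall; bystander; origin: centre of its underside
Things that resemble listed ones, but are neither listed nor needed, are in the scene too. Leave any turquoise or yellow look-alike of the spool alone.

How it is judged (in metres and radians):
At the end, for the whole second after the job is handed in: Nest shoulder against the unit's face: gap under 3.5 mm, sideways within 4 mm, height within 5 mm, x axes within 0.06 rad. Spool on the spindle: upright within 0.1 rad, underside within 4 mm of the deck, centre within 6 mm of the spindle's axis. Both at rest (x of nest_shoulder in the frame of socket_mouth between -0.0035 and 0.003 m and y of nest_shoulder in the frame of socket_mouth between -0.004 and 0.004 m and z of nest_shoulder in the frame of socket_mouth between -0.005 and 0.005 m and angle between the x axis of nest and the x axis of unit, either way round below 0.06 rad and horizontal distance between spool and spindle_foot below 0.006 m and z of spool in the frame of spindle_foot between -0.003 and 0.004 m and angle between spool's own z axis and vertical below 0.1 rad and linear speed of each of nest, spool below 0.02 m/s); the robot touches nothing.
It fails at once if another thing on the table is shifted by more than 25 mm or knocked over (distance of any of bottle, jar, stack, driver, reel, blank, cup from where it was at the start of the episode above 0.025 m or angle between any of bottle, jar, stack, reel, blank, cup's own z axis and vertical above 0.5 rad).
It fails at once if the nest is lifted off the table (20 mm or more) instead of slid (height (world z) of nest above 0.02 m).
It also fails if it takes over 61 s, if anything falls off the work surface, if the arm or the gripper's body presses on something with over 40 N, if the wrist force passes 120 N, or if a joint passes its speed limit or range.

## Working session

There is one attempt and no reset: what is moved stays moved. The work goes in short steps, Python scripts to look and compute and a tool call to move; the robot and the scene stay as the last step left them, time stands still between calls to the robot, and variables do not carry over. Pictures are saved under pics/ and viewed, about 8 in all and at most 12, crops included, and the job is handed in when it is done.

Besides the shell and the picture viewer there is one more tool, called after "Emit:" by a JSON object that holds its "op" and its "data", one argument or row to a line. step_arm: Moves the arm, as the interface text tells. Its arguments: {"type":"object","properties":{"jaw":{"type":"array","items":{"type":"number"}},"travel":{"type":"array","items":{"type":"array","items":{"type":"number"}}},"turn":{"type":"array","items":{"type":"array","items":{"type":"number"}}}},"required":["jaw","travel","turn"]}

```bash
mkdir -p pics
cat > h.py <<'E'
import numpy as np, cv2
from cell import monitor, imaging, ticket, arm
def shot(c,n):
    im=imaging.read_camera(c); cv2.imwrite(f'pics/{n}.png',im[:,:,::-1]); return im
def proj(c,X):
    i=imaging.camera_info(c); K,R,t=[np.array(i[k]) for k in('camera_matrix','R','t')]
    p=K@(R@np.array(X,float)+t); return p[:2]/p[2]
def back(c,uv,z):
    i=imaging.camera_info(c); K,R,t=[np.array(i[k]) for k in('camera_matrix','R','t')]
    d=R.T@np.linalg.solve(K,[uv[0],uv[1],1]); o=-R.T@t
    return o+d*(z-o[2])/d[2]
def plan(grip,z=None):
    "shift in tool axes (cm) to bring TCP to given world"
    s=monitor.observe(); return np.array(s['ee_rot']).T@(np.array(grip)-s['ee_pos'])*100
E
python3 - <<'E'
from h import *
np.set_printoptions(precision=4,suppress=True)
for c in('top','side'):
    shot(c,c+'0')
    i=imaging.camera_info(c); print(c,-np.array(i['R']).T@i['t'],i['camera_matrix'][0])
    for n in('unit','socket_mouth','spindle_foot','nest','nest_shoulder','spool','bottle','jar','stack','driver','reel','blank','cup'):
        print(n,[(np.round(d['point'],3).tolist(),round(d['score'],2)) for d in imaging.mark_of(c,n)[:4]])
s=monitor.observe();print(s['time'],s['ee_pos'],s['ee_rot'],s['grip_width'],s['ft_force'],arm.grip_point_offset)
E
```

```text
top [0.4204 0.0191 1.3369] [490.1682   0.     327.6841]
unit [([0.576, -0.154, 0.002], 0.67)]
socket_mouth [([0.564, 0.339, 0.001], 0.45)]
spindle_foot [([0.582, -0.2, 0.052], 0.61)]
nest [([0.553, 0.111, 0.002], 0.63), ([0.563, 0.34, 0.004], 0.25)]
nest_shoulder [([0.586, 0.079, 0.022], 0.66)]
spool [([0.356, -0.101, 0.005], 0.84), ([0.562, -0.075, -0.001], 0.8), ([0.339, 0.036, -0.002], 0.74), ([0.419, 0.065, 0.001], 0.68)]
bottle [([0.703, -0.019, -0.004], 0.85)]
jar [([0.715, 0.155, -0.0], 0.83), ([0.575, -0.155, 0.022], 0.19)]
stack [([0.437, -0.024, -0.001], 0.46)]
driver [([0.714, -0.207, 0.002], 0.84)]
reel [([0.566, 0.342, 0.001], 0.98)]
blank [([0.406, 0.232, 0.004], 0.68)]
cup [([0.46, -0.231, 0.0], 0.85)]
side [0.4119 0.7234 0.5371] [394.9645   0.     316.5376]
unit [([0.576, -0.156, -0.005], 0.92), ([0.716, 0.156, -0.001], 0.47)]
socket_mouth [([0.574, -0.151, 0.021], 0.6)]
spindle_foot [([0.581, -0.203, 0.055], 0.64)]
nest [([0.556, 0.113, -0.001], 0.65), ([0.459, -0.228, 0.002], 0.61)]
nest_shoulder [([0.587, 0.077, 0.022], 0.83)]
spool [([0.567, -0.073, 0.001], 0.92), ([0.352, -0.104, 0.002], 0.75), ([0.341, 0.035, 0.001], 0.71), ([0.452, -0.127, 0.001], 0.6)]
bottle [([0.7, -0.018, -0.004], 0.84), ([0.458, -0.232, 0.001], 0.38)]
jar [([0.716, 0.156, 0.0], 0.74)]
stack [([0.432, -0.03, -0.002], 0.84)]
driver [([0.713, -0.2, 0.0], 0.66)]
reel [([0.563, 0.343, 0.004], 0.61)]
blank [([0.408, 0.231, -0.0], 0.62)]
cup [([0.454, -0.229, -0.0], 0.95)]
1.4 [ 0.167  -0.6282  0.3039] [[ 0.257  -0.9664  0.0001]
 [-0.9664 -0.257  -0.    ]
 [ 0.     -0.0001 -1.    ]] 0.08542079970846539 [0.5944 0.0512 0.477 ] 0.0539
```

View pics/top0.png

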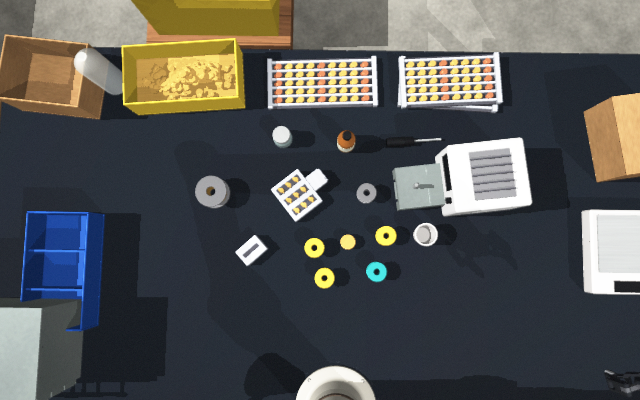

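View pics/side0.png

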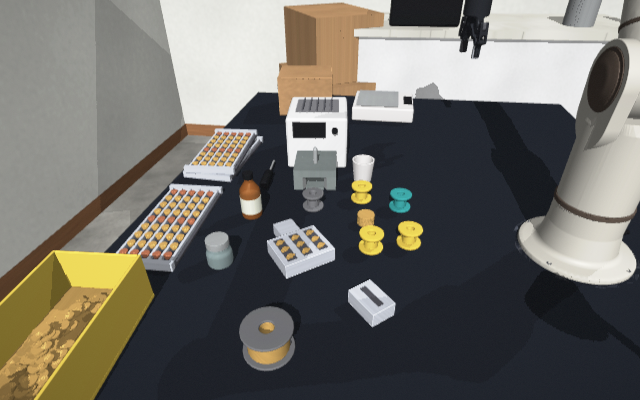

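Top view: grey spool is at (366,193), nest at (297,195) with its tongue up and right, and the unit's face at x≈394 with the spindle at about (422,186). Yellow and turquoise look-alikes lie below. Next I'll zoom in for the unit and nest corners.

Run:
```python
from h import *
im=cv2.imread('pics/top0.png')
cv2.imwrite('pics/z1.png',cv2.resize(im[155:235,265:465],None,fx=4,fy=4,interpolation=cv2.INTER_CUBIC))
s=cv2.imread('pics/side0.png')
cv2.imwrite('pics/z2.png',cv2.resize(s[130:290,260:400],None,fx=3.75,fy=3.75,interpolation=cv2.INTER_CUBIC))
```

```text
(no output)
```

View pics/z1.png

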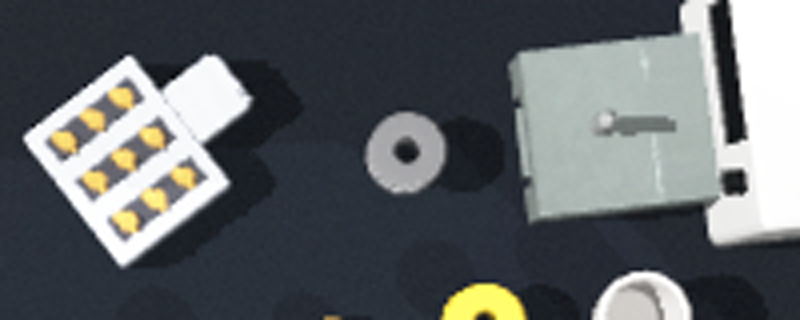

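View pics/z2.png

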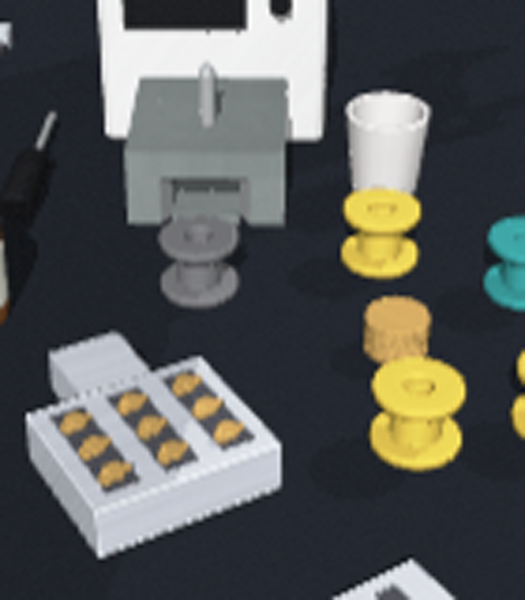

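```bash
cat >> h.py <<'E'
def fitrect(c,px,model,z,off=0):
    "fit pose x,y,yaw to corner pixels; model points (n,3)"
    from scipy.optimize import least_squares
    px=np.array(px,float); m=np.array(model,float)
    def P(q):
        C,S=np.cos(q[2]),np.sin(q[2])
        return np.c_[q[0]+C*m[:,0]-S*m[:,1], q[1]+S*m[:,0]+C*m[:,1], m[:,2]]
    f=lambda q:(np.array([proj(c,X) for X in P(q)])-px).ravel()
    best=min((least_squares(f,[.55,0,a],loss='soft_l1') for a in(-2.5,-1.5,-.7)),key=lambda r:r.cost)
    return best.x, np.round(best.fun.reshape(-1,2),2).tolist()
E
python3 - <<'E'
from h import *
np.set_printoptions(precision=4,suppress=True)
Z=lambda L:[(265+(u+.5)/4-.5,155+(v+.5)/4-.5) for u,v in L]
S=lambda L:[(260+(u+.5)/3.75-.5,130+(v+.5)/3.75-.5) for u,v in L]
# unit: deck front left(+y local), front right, spindle tip
print('unit top',fitrect('top',Z([(519,53),(534,220),(604,121)]),[[0,.055,.0565],[0,-.055,.0565],[.046,0,.1015]],0))
print('unit side',fitrect('side',S([(125,152),(285,150),(130,222),(284,222),(207,66)]),[[0,.055,.0565],[0,-.055,.0565],[0,.055,0],[0,-.055,0],[.046,0,.1015]],0))
n=[[.046,.055,.032],[-.046,.055,.032],[-.046,-.055,.032],[.046,-.055,.032]]
print('nest top',fitrect('top',Z([(130,55),(24,137),(124,267),(230,183)]),n,0))
n2=[[.046,-.055,.032],[-.046,-.055,.032],[-.046,.055,.032],[-.046,.055,0],[-.046,-.055,0]]
print('nest side',fitrect('side',S([(200,357),(279,448),(97,512),(103,555),(280,484)]),n2,0))
u=Z([(405,152)])[0]; print('spool top',back('top',u,.04))
u=S([(198,236)])[0]; print('spool side',back('side',u,.04))
for n in('spool','nest','unit'):
  for c in('top','side'): pass
E
```

```text
unit top (array([ 0.574, -0.149, -1.473]), [[-0.41, 0.06], [-0.23, -0.23], [0.72, 0.15]])
unit side (array([ 0.5766, -0.157 , -1.423 ]), [[0.04, -0.08], [0.23, 0.38], [-0.29, 0.12], [0.24, 0.1], [-0.24, -0.87]])
nest top (array([ 0.5564,  0.114 , -0.8907]), [[0.26, -0.18], [-0.37, 0.26], [-0.3, 0.05], [0.41, -0.14]])Traceback (most recent call last):
  File "<stdin>", line 11, in <module>
  File "h.py", line 23, in fitrect
    best=min((least_squares(f,[.55,0,a],loss='soft_l1') for a in(-2.5,-1.5,-.7)),key=lambda r:r.cost)
  File "h.py", line 23, in <genexpr>
    best=min((least_squares(f,[.55,0,a],loss='soft_l1') for a in(-2.5,-1.5,-.7)),key=lambda r:r.cost)
              ~~~~~~~~~~~~~^^^^^^^^^^^^^^^^^^^^^^^^^^^^
    return func(*args, **kwargs)
    result = trf(vector_fun.fun, vector_fun.jac, x0, f0, J0, lb, ub, ftol, xtol,
                 gtol, max_nfev, x_scale, loss_function, tr_solver,
                 tr_options.copy(), verbose, callback=callback_wrapped)
    return trf_no_bounds(
        fun, jac, x0, f0, J0, ftol, xtol, gtol, max_nfev, x_scale,
        loss_function, tr_sol
[... 701 characters left out ...]
     ^^^
    df = [f_eval - f0 for f_eval in f_evals]
                                    ^^^^^^^
    f = np.atleast_1d(self.fun(x, *self.args, **self.kwargs))
                      ~~~~~~~~^^^^^^^^^^^^^^^^^^^^^^^^^^^^^^
    return np.atleast_1d(self.fun(x))
                         ~~~~~~~~^^^
    return self.f(x, *self.args, **self.kwargs)
           ~~~~~~^^^^^^^^^^^^^^^^^^^^^^^^^^^^^^
  File "h.py", line 22, in <lambda>
    f=lambda q:(np.array([proj(c,X) for X in P(q)])-px).ravel()
                          ~~~~^^^^^
  File "h.py", line 6, in proj
    i=imaging.camera_info(c); K,R,t=[np.array(i[k]) for k in('camera_matrix','R','t')]
ValueError: time passes only in moves, steps and waits
```

```bash
python3 - <<'E'
from cell import imaging
import pickle,numpy as np
pickle.dump({c:{k:np.array(v) for k,v in imaging.camera_info(c).items()} for c in('top','side')},open('cam.pkl','wb'))
E
sed -i 's/imaging.camera_info(c)/CAM[c]/; 2a import pickle,os\nCAM=pickle.load(open("cam.pkl","rb"))' h.py
cat >> h.py <<'E'
def joint(obs):
    "obs: list of (cam,px,model pt) ; soft-l1 fit of x,y,yaw"
    from scipy.optimize import least_squares
    def P(q,m):
        C,S=np.cos(q[2]),np.sin(q[2]); return [q[0]+C*m[0]-S*m[1],q[1]+S*m[0]+C*m[1],m[2]]
    f=lambda q:np.concatenate([proj(c,P(q,m))-np.array(p) for c,p,m in obs])
    b=min((least_squares(f,[.55,0,a],loss='soft_l1',f_scale=.3) for a in(-1.5,-.7)),key=lambda r:r.cost)
    return b.x,np.round(f(b.x).reshape(-1,2),1).tolist()
E
cat > m1.py <<'E'
from h import *
np.set_printoptions(precision=4,suppress=True)
Z=lambda u,v:('top',(265+(u+.5)/4-.5,155+(v+.5)/4-.5))
S=lambda u,v:('side',(260+(u+.5)/3.75-.5,130+(v+.5)/3.75-.5))
T=[(*Z(*p),m) for p,m in[((519,53),[0,.055,.0565]),((534,220),[0,-.055,.0565]),((698,33),[.12,.055,.0565]),((718,203),[.12,-.055,.0565]),((604,121),[.046,0,.1015])]]
D=[(*S(*p),m) for p,m in[((125,152),[0,.055,.0565]),((285,150),[0,-.055,.0565]),((130,222),[0,.055,0]),((284,222),[0,-.055,0]),((207,66),[.046,0,.1015]),((148,79),[.12,.055,.0565]),((288,79),[.12,-.055,.0565])]]
for o in(T,D,T+D): print('unit',*joint(o))
T=[(*Z(*p),m) for p,m in[((130,55),[.046,.055,.032]),((24,137),[-.046,.055,.032]),((124,267),[-.046,-.055,.032]),((230,183),[.046,-.055,.032])]]
D=[(*S(*p),m) for p,m in[((200,357),[.046,-.055,.032]),((279,448),[-.046,-.055,.032]),((97,512),[-.046,.055,.032]),((103,555),[-.046,.055,0]),((28,415),[.046,.055,.032])]]
D2=[(*S(*p),m) for p,m in[((28,415),[.046,.055,.032]),((200,357),[.046,-.055,.032]),((279,448),[-.046,-.055,.032]),((97,512),[-.046,.055,.032])]]
for o in(T,D2,T+D2): print('nest',*joint(o))
c,p=Z(405,152); print('spool top',back(c,p,.04))
c,p=S(198,236); print('spool side',back(c,p,.04))
E
python3 m1.py
```

```text
unit [ 0.574  -0.1494 -1.4624] [[-0.5, 0.1], [0.1, -0.2], [0.0, 0.9], [-0.2, -0.2], [0.8, -0.0]]
unit [ 0.5767 -0.1552 -1.4583] [[-0.0, -0.1], [0.1, 1.1], [-0.4, 0.1], [0.2, 0.8], [0.3, -0.6], [-1.6, -0.8], [0.1, -0.3]]
unit [ 0.5752 -0.1502 -1.4656] [[-0.1, -0.4], [0.4, -0.7], [0.4, 0.6], [0.0, -0.5], [1.2, -0.4], [0.1, 0.8], [0.4, 2.1], [-0.2, 1.0], [0.4, 1.9], [0.6, 0.3], [-1.1, -0.1], [0.7, 0.5]]
nest [ 0.5564  0.114  -0.8909] [[0.3, -0.2], [-0.4, 0.3], [-0.3, 0.1], [0.4, -0.1]]
nest [ 0.5581  0.114  -0.8988] [[-0.8, 0.0], [0.4, -0.2], [1.2, -0.8], [-0.4, 0.6]]
nest [ 0.557   0.1142 -0.8996] [[0.5, -0.4], [-0.4, -0.2], [-0.6, -0.2], [0.3, -0.1], [-0.3, 0.1], [0.9, -0.1], [1.8, -0.7], [0.2, 0.8]]
spool top [ 0.5639 -0.0714  0.04  ]
spool side [ 0.567  -0.0739  0.04  ]
```

```bash
cat >> h.py <<'E'
def go(x,y,z,yaw=None,frac=1):
    "travel (cm) and turn (rad) from measured pose to TCP x,y,z; jaw axis at world angle yaw (rad, mod pi); tool straight down"
    from scipy.spatial.transform import Rotation as Ro
    s=monitor.observe(); R=np.array(s['ee_rot'])
    a=np.arctan2(R[1,0],R[0,0]) if yaw is None else yaw
    c=[]
    for k in(0,np.pi):
        C,S=np.cos(a+k),np.sin(a+k); T=np.array([[C,S,0],[S,-C,0],[0,0,-1]])
        c.append(Ro.from_matrix(R.T@T).as_rotvec())
    r=min(c,key=np.linalg.norm)
    print('t',round(s['time'],2),'pos',np.round(s['ee_pos'],4),'F',np.round(s['ft_force'],1),'w',round(s['grip_width'],4),'travel',np.round(R.T@(np.array([x,y,z])-s['ee_pos'])*100,2),'turn',np.round(r,3))
E
python3 -c "
from h import *
go(.5655,-.0725,.30,np.pi/2-1.463)"
```

```text
t 1.4 pos [ 0.167  -0.6282  0.3039] F [0.6 0.1 0.5] w 0.0854 travel [-43.46 -52.79   0.39] turn [-0.    -0.    -1.419]
```

Emit:
{"op": "step_arm", "data": {
  "jaw": [1,1,1,1,1],
  "travel": [
    [-4,-5,0],
    [-8,-10,0],
    [-12,-15,0],
    [-16,-20,0],
    [-20,-25,0]
  ],
  "turn": [
    [0,0,-0.16],
    [0,0,-0.32],
    [0,0,-0.48],
    [0,0,-0.64],
    [0,0,-0.8]
  ]
}}

```text
time: 2.02
ee_pos: [0.3537, -0.3752, 0.3043]
ee_rot: [[0.875, -0.485, 0.0], [-0.485, -0.875, -0.001], [0.001, 0.001, -1.0]]
ft_force: [1.2, 0.7, -0.4]
grip_width: 0.0855
```

```bash
python3 -c "
from h import *
go(.5655,-.0725,.30,np.pi/2-1.463)"
```

```text
t 2.02 pos [ 0.3537 -0.3752  0.3043] F [ 1.2  0.7 -0.4] w 0.0855 travel [  3.86 -36.74   0.41] turn [ 0.001 -0.001 -0.614]
```

Emit:
{"op": "step_arm", "data": {
  "jaw": [1,1,1,1,1],
  "travel": [
    [0.6,-6,0],
    [1.2,-12,0],
    [1.9,-18,0],
    [2.5,-24,0],
    [3.1,-30,0]
  ],
  "turn": [
    [0,0,-0.12],
    [0,0,-0.25],
    [0,0,-0.37],
    [0,0,-0.49],
    [0,0,-0.61]
  ]
}}

```text
time: 2.65
ee_pos: [0.5274, -0.129, 0.3043]
ee_rot: [[0.995, 0.102, 0.001], [0.102, -0.995, -0.001], [0.001, 0.001, -1.0]]
ft_force: [1.0, -0.8, 0.2]
grip_width: 0.0855
```

Emit:
{"op": "step_arm", "data": {
  "jaw": [1],
  "travel": [
    [0,0,0]
  ],
  "turn": [
    [0,0,0]
  ]
}}

```text
time: 2.78
ee_pos: [0.5289, -0.1241, 0.3048]
ee_rot: [[0.994, 0.109, 0.003], [0.109, -0.994, 0.003], [0.003, -0.003, -1.0]]
ft_force: [0.3, -1.2, -0.0]
grip_width: 0.0852
```

```bash
python3 -c "
from h import *
go(.5655,-.0725,.2,np.pi/2-1.463)"
```

```text
t 2.77 pos [ 0.5289 -0.1241  0.3048] F [ 0.3 -1.2 -0. ] w 0.0852 travel [ 4.17 -4.7  10.5 ] turn [-0.003 -0.003  0.002]
```

Emit:
{"op": "step_arm", "data": {
  "jaw": [1,1,1,1],
  "travel": [
    [2,-2.3,5],
    [4.2,-4.7,9],
    [4.2,-4.7,12],
    [4.2,-4.7,12]
  ],
  "turn": [
    [0,0,0],
    [0,0,0],
    [0,0,0],
    [0,0,0]
  ]
}}

```text
time: 3.28
ee_pos: [0.5617, -0.0801, 0.1816]
ee_rot: [[0.995, 0.098, -0.005], [0.098, -0.995, 0.0], [-0.005, -0.001, -1.0]]
ft_force: [-0.2, -0.3, -0.8]
grip_width: 0.085
```

```bash
python3 -c "
from h import *
go(.5655,-.0725,.077,np.pi/2-1.463)
for c in('top','side'):
  imaging.read_camera(c); print([np.round(d['point'],3).tolist()for d in imaging.mark_of(c,'spool')][:3])"
```

```text
t 3.27 pos [ 0.5617 -0.0801  0.1816] F [-0.2 -0.3 -0.8] w 0.085 travel [ 0.51 -0.71 10.46] turn [-0.001  0.005 -0.009]
[[0.341, 0.034, 0.001], [0.421, 0.061, 0.004], [0.359, -0.105, 0.004]]
[[0.416, 0.064, -0.003], [0.452, -0.129, 0.0], [0.34, 0.031, -0.003]]
```

Emit:
{"op": "step_arm", "data": {
  "jaw": [1,1,1],
  "travel": [
    [0.4,-0.4,3],
    [0.4,-0.4,6],
    [0.4,-0.4,6]
  ],
  "turn": [
    [0,0,-0.005],
    [0,0,-0.005],
    [0,0,-0.005]
  ]
}}

```text
time: 3.85
ee_pos: [0.5663, -0.0758, 0.1235]
ee_rot: [[0.995, 0.103, -0.002], [0.103, -0.995, -0.0], [-0.002, 0.0, -1.0]]
ft_force: [-0.6, 0.7, 0.5]
grip_width: 0.0852
```

```bash
python3 -c "
from h import *
go(.5655,-.0725,.077,np.pi/2-1.463)"
```

```text
t 3.85 pos [ 0.5663 -0.0758  0.1235] F [-0.6  0.7  0.5] w 0.0852 travel [-0.03 -0.34  4.65] turn [ 0.     0.002 -0.005]
```

Emit:
{"op": "step_arm", "data": {
  "jaw": [1,1,1,1],
  "travel": [
    [0,-0.3,2],
    [0,-0.3,4],
    [0,-0.3,4.7],
    [0,-0.3,4.7]
  ],
  "turn": [
    [0,0,0],
    [0,0,0],
    [0,0,0],
    [0,0,0]
  ]
}}

```text
time: 4.35
ee_pos: [0.5665, -0.0719, 0.0762]
ee_rot: [[0.995, 0.104, -0.001], [0.104, -0.995, 0.0], [-0.001, -0.0, -1.0]]
ft_force: [-0.6, 0.5, 0.1]
grip_width: 0.0851
```

```bash
python3 -c "
from h import *
go(.5655,-.0725,.077,np.pi/2-1.463)
s=shot('side','s1'); cv2.imwrite('pics/s1z.png',cv2.resize(s[80:280,220:440,::-1],None,fx=3,fy=3))"
```

```text
t 4.35 pos [ 0.5665 -0.0719  0.0762] F [-0.6  0.5  0.1] w 0.0851 travel [-0.1   0.05 -0.08] turn [-0.     0.001 -0.004]
```

View pics/s1z.png

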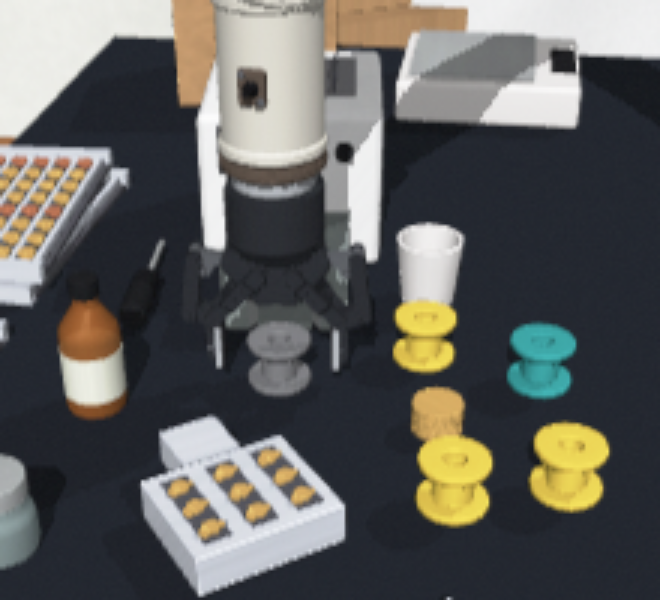

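The spool stands centred between the fingers, at about (278,355) in the zoom. Closing the jaws.

Emit:
{"op": "step_arm", "data": {
  "jaw": [-1,-1,-1,-1,-1],
  "travel": [
    [0,0,0],
    [0,0,0],
    [0,0,0],
    [0,0,0],
    [0,0,0]
  ],
  "turn": [
    [0,0,0],
    [0,0,0],
    [0,0,0],
    [0,0,0],
    [0,0,0]
  ]
}}

```text
time: 5.03
ee_pos: [0.5673, -0.0721, 0.0781]
ee_rot: [[0.995, 0.104, 0.001], [0.104, -0.995, -0.001], [0.001, 0.001, -1.0]]
ft_force: [-2.4, -0.7, 6.1]
grip_width: 0.0494
```

Emit:
{"op": "step_arm", "data": {
  "jaw": [-1,-1,-1,-1,-1],
  "travel": [
    [0,0,0],
    [0,0,-1],
    [0,0,-3],
    [0,0,-6],
    [0,0,-9.5]
  ],
  "turn": [
    [0,0,0],
    [0,0,0],
    [0,0,0],
    [0,0,0],
    [0,0,0]
  ]
}}

```text
time: 5.65
ee_pos: [0.5667, -0.0719, 0.1737]
ee_rot: [[0.995, 0.104, 0.0], [0.104, -0.995, 0.0], [0.0, -0.0, -1.0]]
ft_force: [0.5, 0.1, -0.9]
grip_width: 0.0494
```

Emit:
{"op": "step_arm", "data": {
  "jaw": [-1,-1,-1],
  "travel": [
    [0,0,-1],
    [0,0,-1],
    [0,0,-1]
  ],
  "turn": [
    [0,0,0],
    [0,0,0],
    [0,0,0]
  ]
}}

```text
time: 6.02
ee_pos: [0.5661, -0.0722, 0.181]
ee_rot: [[0.995, 0.104, -0.002], [0.104, -0.995, 0.0], [-0.002, -0.0, -1.0]]
ft_force: [-0.1, 0.2, -0.8]
grip_width: 0.0498
```

```bash
python3 -c "
from h import *
go(.5808,-.1993,.19,np.pi/2-1.463)
s=shot('side','s2'); cv2.imwrite('pics/s2z.png',cv2.resize(s[80:280,220:440,::-1],None,fx=3,fy=3))
print([np.round(d['point'],4).tolist()for d in imaging.mark_of('side','spool')])"
```

```text
t 6.03 pos [ 0.5661 -0.0722  0.181 ] F [-0.1  0.2 -0.8] w 0.0498 travel [ 0.14 12.79 -0.9 ] turn [-0.     0.002 -0.004]
[[0.572, -0.071, 0.1057], [0.4518, -0.1267, -0.0002], [0.3407, 0.0349, -0.0021], [0.4171, 0.0628, -0.0036], [0.3573, -0.1059, -0.0012]]
```

View pics/s2z.png

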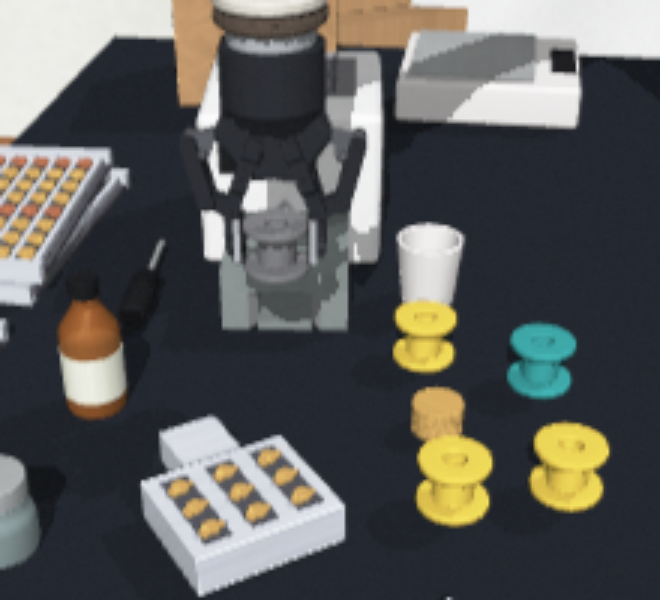

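```bash
cat >> m1.py <<'E'
c,p=Z(604,121); print('tip top',back(c,p,.1015))
c,p=S(207,66); print('tip side',back(c,p,.1015))
E
python3 m1.py | tail -4
```

```text
spool top [ 0.5639 -0.0714  0.04  ]
spool side [ 0.567  -0.0739  0.04  ]
tip top [ 0.5789 -0.193   0.1015]
tip side [ 0.5819 -0.1973  0.1015]
```

Emit:
{"op": "step_arm", "data": {
  "jaw": [-1,-1,-1,-1,-1],
  "travel": [
    [0,0,-1.5],
    [0.05,4,-1.5],
    [0.1,8,-1.5],
    [0.15,12.7,-1.5],
    [0.15,12.7,-1.5]
  ],
  "turn": [
    [0,0,0],
    [0,0,0],
    [0,0,0],
    [0,0,0],
    [0,0,0]
  ]
}}

```text
time: 6.75
ee_pos: [0.5813, -0.2041, 0.197]
ee_rot: [[0.995, 0.096, -0.0], [0.096, -0.995, -0.002], [-0.0, 0.002, -1.0]]
ft_force: [0.0, -0.3, -0.4]
grip_width: 0.0493
```

Emit:
{"op": "step_arm", "data": {
  "jaw": [-1,-1],
  "travel": [
    [0,0,0],
    [0,0,0]
  ],
  "turn": [
    [0,0,0],
    [0,0,0]
  ]
}}

```text
time: 7.0
ee_pos: [0.5817, -0.1963, 0.1973]
ee_rot: [[0.994, 0.106, 0.0], [0.106, -0.994, 0.001], [0.0, -0.001, -1.0]]
ft_force: [0.7, -0.2, -0.5]
grip_width: 0.0495
```

```bash
python3 -c "
from h import *
go(.581,-.1985,.182,np.pi/2-1.463)
t=shot('top','t3');s=shot('side','s3')
z=lambda i,a,b:cv2.resize(i[a:a+90,b:b+130,::-1],None,fx=4.5,fy=4.5,interpolation=cv2.INTER_CUBIC)
cv2.imwrite('pics/z3.png',cv2.resize(s[120:220,255:385,::-1],None,fx=5,fy=5,interpolation=cv2.INTER_CUBIC))
print([np.round(d['point'],4).tolist()for d in imaging.mark_of('side','spool')][:1], proj('side',[.581,-.199,.0565]),proj('side',[.581,-.199,.1015]))"
```

```text
t 7.0 pos [ 0.5817 -0.1963  0.1973] F [ 0.7 -0.2 -0.5] w 0.0495 travel [-0.1   0.21  1.53] turn [-0.001 -0.    -0.001]
[[0.5839, -0.201, 0.1239]] [315.55597593 162.503835  ] [315.28101803 146.98421731]
```

View pics/z3.png

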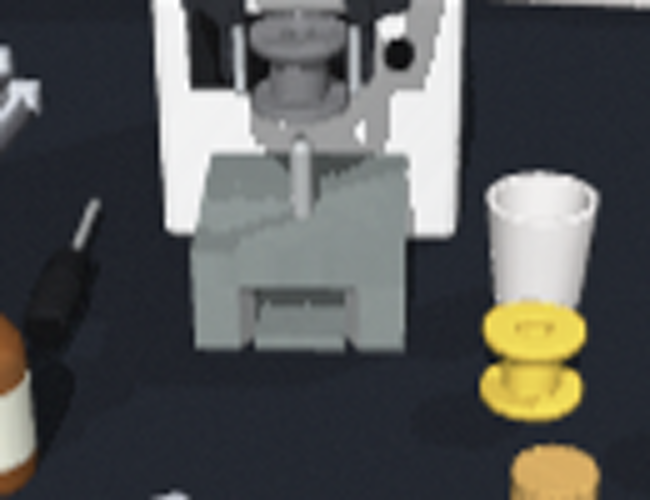

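Side view: the spool hangs above the spindle. Its flange is centred at column ≈299, the spindle at ≈302, and the tip is at row 137 of the crop. That is about 1 mm off in x, which agrees with the planned shift. Lowering.

Emit:
{"op": "step_arm", "data": {
  "jaw": [-1,-1,-1,-1,-1],
  "travel": [
    [-0.1,0.2,0],
    [-0.1,0.2,0.7],
    [-0.1,0.2,1.4],
    [-0.1,0.2,2.0],
    [-0.1,0.2,2.6]
  ],
  "turn": [
    [0,0,0],
    [0,0,0],
    [0,0,0],
    [0,0,0],
    [0,0,0]
  ]
}}

```text
time: 7.78
ee_pos: [0.5808, -0.2, 0.1704]
ee_rot: [[0.995, 0.104, -0.0], [0.104, -0.995, 0.0], [0.0, -0.0, -1.0]]
ft_force: [-0.3, 0.4, -0.1]
grip_width: 0.0499
```

```bash
python3 -c "
from h import *
go(.581,-.1985,.133,np.pi/2-1.463)
s=monitor.observe();print(np.round(s['moment'],2))"
```

```text
t 7.78 pos [ 0.5808 -0.2     0.1704] F [-0.3  0.4 -0.1] w 0.0499 travel [ 0.04 -0.15  3.74] turn [-0.    -0.    -0.004]
[ 0.14 -0.07 -0.02]
```

Emit:
{"op": "step_arm", "data": {
  "jaw": [-1,-1,-1,-1,-1],
  "travel": [
    [0,-0.05,0.8],
    [0,-0.05,1.6],
    [0,-0.05,2.4],
    [0,-0.05,3.1],
    [0,-0.05,3.3]
  ],
  "turn": [
    [0,0,0],
    [0,0,0],
    [0,0,0],
    [0,0,0],
    [0,0,0]
  ]
}}

```text
time: 8.4
ee_pos: [0.5807, -0.1994, 0.1374]
ee_rot: [[0.995, 0.104, -0.0], [0.104, -0.995, 0.001], [-0.0, -0.001, -1.0]]
ft_force: [-0.2, 1.1, 0.3]
grip_width: 0.0494
```

Emit:
{"op": "step_arm", "data": {
  "jaw": [-1,-1,-1],
  "travel": [
    [0,0,0.2],
    [0,0,0.3],
    [0,0,0.4]
  ],
  "turn": [
    [0,0,0],
    [0,0,0],
    [0,0,0]
  ]
}}

```text
time: 8.78
ee_pos: [0.5809, -0.1992, 0.1346]
ee_rot: [[0.995, 0.104, 0.0], [0.104, -0.995, 0.0], [0.0, -0.0, -1.0]]
ft_force: [-3.5, 3.8, 10.5]
grip_width: 0.0495
```

Contact with the deck at the expected height (0.0781 + 0.0565 = 0.1346). Releasing.

Emit:
{"op": "step_arm", "data": {
  "jaw": [1,1,1,1,1],
  "travel": [
    [0,0,0],
    [0,0,0],
    [0,0,0],
    [0,0,0],
    [0,0,-1]
  ],
  "turn": [
    [0,0,0],
    [0,0,0],
    [0,0,0],
    [0,0,0],
    [0,0,0]
  ]
}}

```text
time: 9.4
ee_pos: [0.5801, -0.1998, 0.1435]
ee_rot: [[0.995, 0.104, -0.002], [0.104, -0.995, 0.001], [-0.002, -0.001, -1.0]]
ft_force: [-0.2, -0.5, 0.1]
grip_width: 0.0853
```

Emit:
{"op": "step_arm", "data": {
  "jaw": [1,1,1,1,1],
  "travel": [
    [0,0,-2],
    [0,0,-5],
    [0,0,-9],
    [0,0,-12],
    [0,0,-12]
  ],
  "turn": [
    [0,0,0],
    [0,0,0],
    [0,0,0],
    [0,0,0],
    [0,0,0]
  ]
}}

```text
time: 10.02
ee_pos: [0.5826, -0.1997, 0.2684]
ee_rot: [[0.995, 0.104, 0.006], [0.104, -0.995, -0.003], [0.006, 0.003, -1.0]]
ft_force: [-0.1, -0.7, 0.5]
grip_width: 0.0857
```

```bash
python3 -c "
from h import *
go(.55,.11,.3)
s=shot('side','s4')
cv2.imwrite('pics/z4.png',cv2.resize(s[130:290,260:400,::-1],None,fx=3.75,fy=3.75,interpolation=cv2.INTER_CUBIC))
print([np.round(d['point'],4).tolist()for d in imaging.mark_of('side','spool')])"
```

```text
t 10.03 pos [ 0.5826 -0.1997  0.2684] F [-0.1 -0.7  0.5] w 0.0857 travel [  0.   -31.13  -3.26] turn [ 0.003 -0.006 -0.   ]
[[0.4176, 0.0615, -0.0019], [0.584, -0.2037, 0.0584], [0.356, -0.1048, 0.0007], [0.4525, -0.1281, 0.0011]]
```

View pics/z4.png

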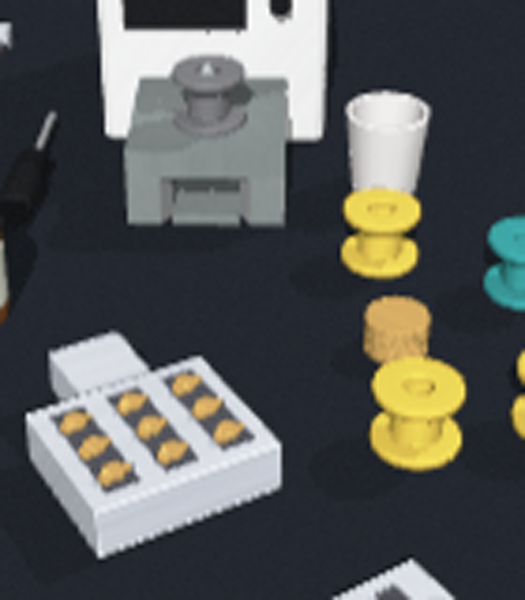

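The spool sits down on the deck with the spindle tip showing through its bore. For the nest, I'll grip the tongue, drag and align it flat on the table to the mouth, release, then push from behind with both open fingertips.

```bash
python3 -c "
from h import *
go(.5967,.0641,.2,.678)"
```

```text
t 10.12 pos [ 0.5807 -0.1999  0.2649] F [-0.5  0.3  0.6] w 0.0855 travel [  4.32 -26.1    6.47] turn [ 0.001 -0.001 -0.574]
```

Emit:
{"op": "step_arm", "data": {
  "jaw": [1,1,1,1,1],
  "travel": [
    [0.9,-5.2,0],
    [1.8,-10.4,0],
    [2.7,-15.6,1],
    [3.5,-20.8,3],
    [4.3,-26,6]
  ],
  "turn": [
    [0,0,-0.11],
    [0,0,-0.23],
    [0,0,-0.34],
    [0,0,-0.46],
    [0,0,-0.574]
  ]
}}

```text
time: 10.75
ee_pos: [0.5964, 0.0646, 0.2031]
ee_rot: [[0.777, 0.63, 0.0], [0.63, -0.777, -0.0], [0.0, 0.0, -1.0]]
ft_force: [0.7, -0.2, -0.1]
grip_width: 0.0853
```

Emit:
{"op": "step_arm", "data": {
  "jaw": [1,1],
  "travel": [
    [0,0,0],
    [0,0,0]
  ],
  "turn": [
    [0,0,0],
    [0,0,0]
  ]
}}

```text
time: 11.0
ee_pos: [0.5959, 0.0631, 0.203]
ee_rot: [[0.779, 0.627, -0.002], [0.627, -0.779, -0.0], [-0.002, -0.001, -1.0]]
ft_force: [-0.1, -0.3, 0.4]
grip_width: 0.0854
```

```bash
python3 -c "
from h import *
shot('top','t5')
go(.5967,.0641,.12,.678)"
```

```text
t 11.05 pos [0.5965 0.062  0.2034] F [ 0.3 -0.6  0.4] w 0.0855 travel [ 0.16 -0.15  8.34] turn [ 0.     0.001 -0.002]
```

Emit:
{"op": "step_arm", "data": {
  "jaw": [1,1,1,1,1],
  "travel": [
    [0.1,-0.1,3],
    [0.1,-0.1,6],
    [0.1,-0.1,9],
    [0.1,-0.1,11],
    [0.1,-0.1,11]
  ],
  "turn": [
    [0,0,0],
    [0,0,0],
    [0,0,0],
    [0,0,0],
    [0,0,0]
  ]
}}

```text
time: 11.68
ee_pos: [0.5961, 0.0632, 0.0928]
ee_rot: [[0.78, 0.626, -0.002], [0.626, -0.78, -0.001], [-0.002, -0.001, -1.0]]
ft_force: [-1.0, -0.3, 0.5]
grip_width: 0.0856
```

```bash
python3 -c "
from h import *
go(.5967,.0641,.079,.678)
s=shot('side','s6')
cv2.imwrite('pics/z6.png',cv2.resize(s[130:290,240:400,::-1],None,fx=3.75,fy=3.75,interpolation=cv2.INTER_CUBIC))"
```

```text
t 11.68 pos [0.5961 0.0632 0.0928] F [-1.  -0.3  0.5] w 0.0856 travel [ 0.11 -0.03  1.38] turn [-0.001  0.002 -0.002]
```

View pics/z6.png

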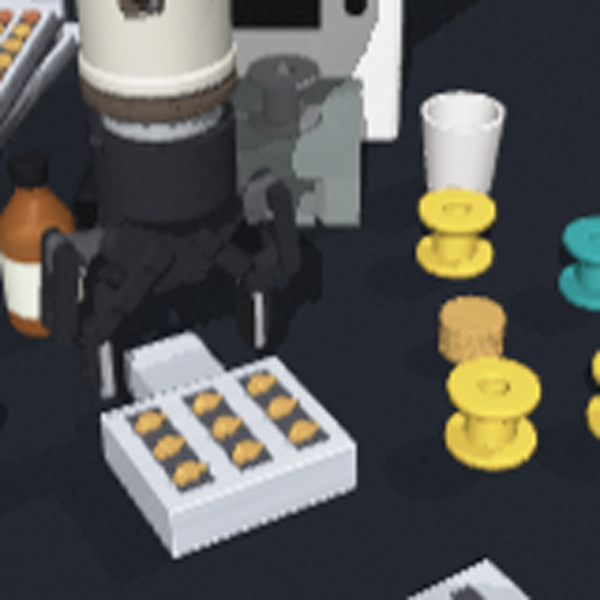

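The fingers straddle the tongue, with tips at (108,395) and (258,345) and the tongue between them, clear of the shoulder. Going down and gripping.

Emit:
{"op": "step_arm", "data": {
  "jaw": [1,1,1,1],
  "travel": [
    [0.1,0,0.8],
    [0.1,0,1.5],
    [0.1,0,1.5],
    [0.1,0,1.5]
  ],
  "turn": [
    [0,0,0],
    [0,0,0],
    [0,0,0],
    [0,0,0]
  ]
}}

```text
time: 12.22
ee_pos: [0.5975, 0.0655, 0.0791]
ee_rot: [[0.779, 0.627, 0.0], [0.627, -0.779, 0.0], [0.0, 0.0, -1.0]]
ft_force: [-0.1, -0.2, -0.0]
grip_width: 0.0857
```

Emit:
{"op": "step_arm", "data": {
  "jaw": [0,-0.1,-0.2,-1,-1],
  "travel": [
    [0,0,0],
    [0,0,0],
    [0,0,0],
    [0,0,0],
    [0,0,0]
  ],
  "turn": [
    [0,0,0],
    [0,0,0],
    [0,0,0],
    [0,0,0],
    [0,0,0]
  ]
}}

```text
time: 12.85
ee_pos: [0.5976, 0.0652, 0.0793]
ee_rot: [[0.779, 0.627, 0.001], [0.627, -0.779, -0.0], [0.0, 0.001, -1.0]]
ft_force: [-1.3, -1.3, 5.2]
grip_width: 0.0428
```

Emit:
{"op": "step_arm", "data": {
  "jaw": [-1,-1,-1],
  "travel": [
    [0,0,0],
    [0,0,0],
    [0,0,0]
  ],
  "turn": [
    [0,0,0],
    [0,0,0],
    [0,0,0]
  ]
}}

```text
time: 13.22
ee_pos: [0.5976, 0.0652, 0.0793]
ee_rot: [[0.779, 0.627, 0.001], [0.627, -0.779, -0.0], [0.0, 0.001, -1.0]]
ft_force: [-0.9, -1.4, 5.0]
grip_width: 0.0431
```

```bash
python3 -c "
from h import *
imaging.read_camera('top')
print([np.round(d['point'],4).tolist()for d in imaging.mark_of('top','nest')])
go(.5721,-.1202,.077,np.pi/2-1.463)"
```

```text
[[0.5528, 0.1084, 0.0061]]
t 13.32 pos [0.5976 0.0652 0.0793] F [-1.  -0.4  5.9] w 0.0426 travel [-13.62  12.84   0.24] turn [ 0.001 -0.     0.57 ]
```

Emit:
{"op": "step_arm", "data": {
  "jaw": [-1,-1,-1,-1,-1],
  "travel": [
    [-1,1,0],
    [-2.6,2.4,0],
    [-4.4,4.1,0],
    [-6.2,5.8,0],
    [-8,7.5,0]
  ],
  "turn": [
    [0,0,0.08],
    [0,0,0.2],
    [0,0,0.33],
    [0,0,0.46],
    [0,0,0.57]
  ]
}}

```text
time: 13.95
ee_pos: [0.5825, -0.0416, 0.0793]
ee_rot: [[0.994, 0.105, 0.002], [0.105, -0.994, 0.003], [0.002, -0.003, -1.0]]
ft_force: [1.3, 3.7, 2.2]
grip_width: 0.0426
```

Emit:
{"op": "step_arm", "data": {
  "jaw": [-1,-1,-1],
  "travel": [
    [0,0,0],
    [0,0,0],
    [0,0,0]
  ],
  "turn": [
    [0,0,0],
    [0,0,0],
    [0,0,0]
  ]
}}

```text
time: 14.32
ee_pos: [0.5827, -0.0449, 0.0793]
ee_rot: [[0.994, 0.108, 0.001], [0.108, -0.994, -0.003], [0.0, 0.003, -1.0]]
ft_force: [0.0, -5.1, 5.4]
grip_width: 0.043
```

```bash
python3 -c "
from h import *
go(.5723,-.1222,.079,np.pi/2-1.463)
t=shot('top','t7')
cv2.imwrite('pics/z7.png',cv2.resize(t[150:250,290:450,::-1],None,fx=5,fy=5,interpolation=cv2.INTER_CUBIC))"
```

```text
t 14.32 pos [ 0.5827 -0.0449  0.0793] F [ 0.  -5.1  5.4] w 0.043 travel [-1.87  7.57  0.05] turn [ 0.003 -0.    -0.   ]
```

View pics/z7.png

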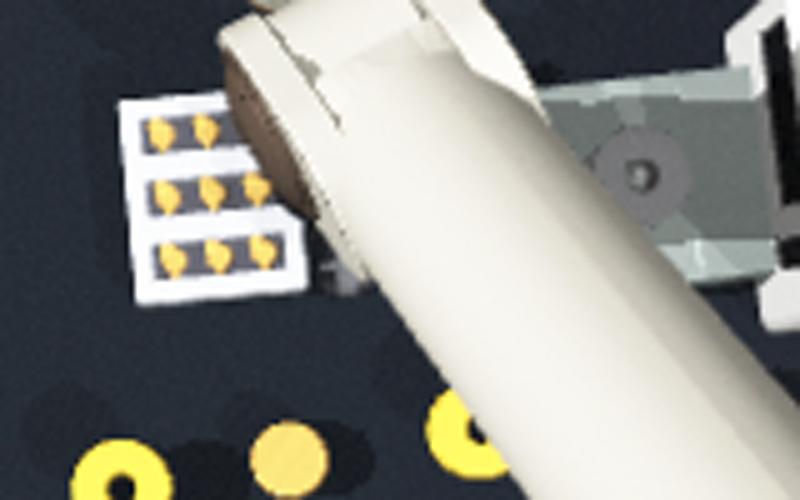

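The nest is aligned in the top view: rear corners at (119,102) and (138,303), front corner at (307,290). The spool and spindle at (640,175) look concentric.

Run:
```python
from h import *
np.set_printoptions(precision=4,suppress=True)
Q=lambda u,v:('top',(290+(u+.5)/5-.5,150+(v+.5)/5-.5))
q,r=joint([(*Q(119,102),[-.046,.055,.032]),(*Q(138,303),[-.046,-.055,.032]),(*Q(307,290),[.046,-.055,.032])]); print(q,r)
s=monitor.observe();d=np.array(s['ee_pos'][:2])-q[:2];c,sn=np.cos(q[2]),np.sin(q[2])
print('tcp in nest',c*d[0]+sn*d[1],-sn*d[0]+c*d[1])
for U in((.574,-.1494,-1.4624),(.5752,-.1535,-1.463)):
    d=q[:2]-np.array(U[:2]);c,sn=np.cos(U[2]),np.sin(U[2]);print('nest in unit',c*d[0]+sn*d[1],-sn*d[0]+c*d[1],q[2]-U[2])
go(.5723,-.1222,.079,np.pi/2-1.463)
```

```text
[ 0.5742  0.0182 -1.4682] [[0.0, -0.1], [-0.3, 0.3], [0.2, -0.1]]
tcp in nest 0.06357480305898008 0.0019612904698605334
nest in unit -0.1665568802656704 0.018357546173004082 -0.005809874276598848
nest in unit -0.17077317198982406 0.017505683521381564 -0.005209874276598692
t 14.38 pos [ 0.5827 -0.0449  0.0793] F [ 0.4 -5.8  5.7] w 0.0431 travel [-1.87  7.58  0.05] turn [ 0.003 -0.     0.   ]
```

Emit:
{"op": "step_arm", "data": {
  "jaw": [-1,-1,-1,-1,-1],
  "travel": [
    [-0.6,1.2,0],
    [-1.3,2.5,0],
    [-1.85,4,0],
    [-1.85,5.5,0],
    [-1.85,6.8,0]
  ],
  "turn": [
    [0,0,0],
    [0,0,0],
    [0,0,0],
    [0,0,0],
    [0,0,0]
  ]
}}

```text
time: 15.0
ee_pos: [0.5709, -0.1104, 0.0792]
ee_rot: [[0.994, 0.111, 0.0], [0.111, -0.994, 0.004], [0.001, -0.004, -1.0]]
ft_force: [-1.0, 6.0, 6.4]
grip_width: 0.0432
```

Emit:
{"op": "step_arm", "data": {
  "jaw": [-1,-1,-1],
  "travel": [
    [0,0.5,0],
    [0,0.5,0],
    [0,0.5,0]
  ],
  "turn": [
    [0,0,0],
    [0,0,0],
    [0,0,0]
  ]
}}

```text
time: 15.38
ee_pos: [0.5715, -0.1162, 0.0792]
ee_rot: [[0.994, 0.11, 0.0], [0.11, -0.994, 0.002], [0.001, -0.002, -1.0]]
ft_force: [-0.9, 3.0, 6.0]
grip_width: 0.0431
```

```bash
python3 -c "
from h import *
go(.5723,-.1222,.079,np.pi/2-1.463)
s=shot('side','s8');shot('top','t8')
cv2.imwrite('pics/z8.png',cv2.resize(s[110:270,240:400,::-1],None,fx=3.75,fy=3.75,interpolation=cv2.INTER_CUBIC))"
```

```text
t 15.38 pos [ 0.5715 -0.1162  0.0792] F [-0.9  3.   6. ] w 0.0431 travel [0.01 0.6  0.02] turn [-0.002 -0.001  0.002]
```

View pics/z8.png

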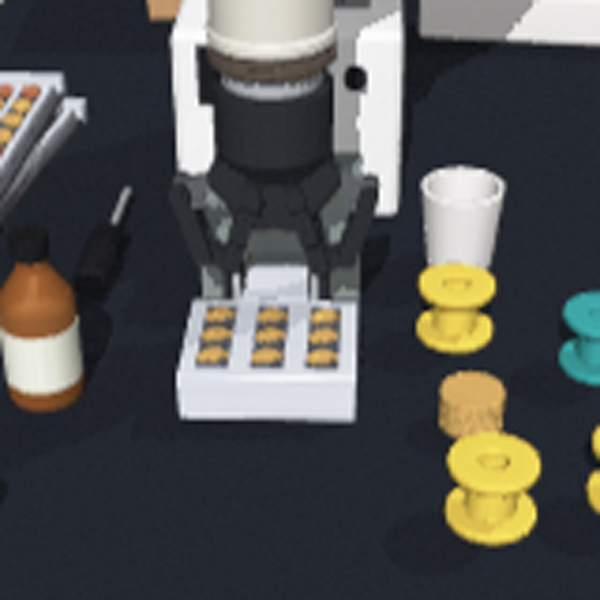

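Side view: the nest stands square in front of the socket, with the tongue heading into the mouth. I'll nudge it 6 mm further, release, and go round behind.

Emit:
{"op": "step_arm", "data": {
  "jaw": [-1,-1,-1,-1],
  "travel": [
    [0,0.3,0],
    [0,0.6,0],
    [0,0.6,0],
    [0,0.6,0]
  ],
  "turn": [
    [0,0,0],
    [0,0,0],
    [0,0,0],
    [0,0,0]
  ]
}}

```text
time: 15.98
ee_pos: [0.5721, -0.1211, 0.0792]
ee_rot: [[0.994, 0.111, 0.0], [0.111, -0.994, 0.003], [0.001, -0.003, -1.0]]
ft_force: [0.3, 4.9, 6.8]
grip_width: 0.0429
```

Emit:
{"op": "step_arm", "data": {
  "jaw": [1,1,1,1,1],
  "travel": [
    [0,0,0],
    [0,0,0],
    [0,0,0],
    [0,0,0],
    [0,0,-2]
  ],
  "turn": [
    [0,0,0],
    [0,0,0],
    [0,0,0],
    [0,0,0],
    [0,0,0]
  ]
}}

```text
time: 16.6
ee_pos: [0.571, -0.1237, 0.0983]
ee_rot: [[0.994, 0.108, -0.003], [0.108, -0.994, 0.001], [-0.003, -0.001, -1.0]]
ft_force: [0.2, 0.3, -0.5]
grip_width: 0.0856
```

Emit:
{"op": "step_arm", "data": {
  "jaw": [1,1,1,1,1],
  "travel": [
    [0,0,-4],
    [0,-4,-7],
    [0,-9,-9],
    [0,-14,-9],
    [0,-18.5,-9]
  ],
  "turn": [
    [0,0,0],
    [0,0,0],
    [0,0,0],
    [0,0,0],
    [0,0,0]
  ]
}}

```text
time: 17.23
ee_pos: [0.5525, 0.0621, 0.191]
ee_rot: [[0.994, 0.109, 0.003], [0.109, -0.994, -0.0], [0.003, 0.0, -1.0]]
ft_force: [0.4, -0.6, 0.5]
grip_width: 0.0852
```

Emit:
{"op": "step_arm", "data": {
  "jaw": [0.3,0.3,0.3],
  "travel": [
    [0,0,0],
    [0,0,0],
    [0,0,0]
  ],
  "turn": [
    [0,0,0],
    [0,0,0],
    [0,0,0]
  ]
}}

```text
time: 17.6
ee_pos: [0.5527, 0.0584, 0.1891]
ee_rot: [[0.994, 0.105, 0.0], [0.105, -0.994, -0.001], [0.0, 0.001, -1.0]]
ft_force: [-1.1, -0.0, 0.3]
grip_width: 0.0553
```

```bash
python3 -c "
from h import *
s=shot('side','s9');t=shot('top','t9')
print([np.round(d['point'],4).tolist()for c in('top','side') for d in imaging.mark_of(c,'nest')[:1]])
print([np.round(d['point'],4).tolist()for c in('top','side') for d in imaging.mark_of(c,'nest_shoulder')[:1]])
a=cv2.resize(t[160:230,330:450,::-1],(800,466),interpolation=cv2.INTER_CUBIC)
cv2.imwrite('pics/z9.png',a)
# nest white top outline
m=imaging.masks_of('top','nest'); 
if m:
  c=max(cv2.findContours(m[0]['mask'].astype('uint8'),cv2.RETR_EXTERNAL,cv2.CHAIN_APPROX_NONE)[0],key=cv2.contourArea); print(cv2.approxPolyDP(c,4,True).reshape(-1,2).tolist())
go(.5755-.107*.16,-.152+.994*.16,.079,np.pi/2-1.463)"
```

```text
[[0.564, -0.062, 0.0016], [0.5655, -0.0558, 0.0031]]
[[0.568, -0.1048, 0.0209], [0.5686, -0.1067, 0.0222]]
[[348, 174], [374, 212], [380, 199], [394, 194], [393, 183], [377, 183], [374, 172]]
t 17.95 pos [0.5523 0.0597 0.1888] F [ 0.4  0.1 -0.5] w 0.0558 travel [ 0.04  5.3  10.98] turn [-0.     0.    -0.001]
```

Emit:
{"op": "step_arm", "data": {
  "jaw": [0.3,0.3,0.3,0.3,0.3],
  "travel": [
    [0,0,3],
    [0,0,6],
    [0,0,9],
    [0,0,10.6],
    [0,1,10.6]
  ],
  "turn": [
    [0,0,0],
    [0,0,0],
    [0,0,0],
    [0,0,0],
    [0,0,0]
  ]
}}

```text
time: 18.58
ee_pos: [0.5527, 0.0509, 0.0822]
ee_rot: [[0.994, 0.11, -0.002], [0.11, -0.994, 0.001], [-0.002, -0.001, -1.0]]
ft_force: [0.2, -0.4, 0.8]
grip_width: 0.0555
```

Emit:
{"op": "step_arm", "data": {
  "jaw": [0.3,0.3,0.3,0.3,0.3],
  "travel": [
    [0,1,0],
    [0,2,0],
    [0,3,0],
    [0,4,0],
    [0,5,0]
  ],
  "turn": [
    [0,0,0],
    [0,0,0],
    [0,0,0],
    [0,0,0],
    [0,0,0]
  ]
}}

```text
time: 19.2
ee_pos: [0.5589, -0.0004, 0.0831]
ee_rot: [[0.994, 0.108, 0.0], [0.108, -0.994, -0.0], [0.0, 0.0, -1.0]]
ft_force: [0.1, 0.1, 0.4]
grip_width: 0.0555
```

```bash
python3 -c "
from h import *
go(.5755-.107*.103,-.152+.994*.103,.083,np.pi/2-1.463)"
```

```text
t 19.2 pos [ 5.589e-01 -4.000e-04  8.310e-02] F [0.1 0.1 0.4] w 0.0555 travel [0.02 4.96 0.01] turn [ 0. -0. -0.]
```

Emit:
{"op": "step_arm", "data": {
  "jaw": [0.3,0.3,0.3,0.3,0.3],
  "travel": [
    [0,0.5,0],
    [0,1,0],
    [0,1.5,0],
    [0,2,0],
    [0,2.5,0]
  ],
  "turn": [
    [0,0,0],
    [0,0,0],
    [0,0,0],
    [0,0,0],
    [0,0,0]
  ]
}}

```text
time: 19.82
ee_pos: [0.5616, -0.0244, 0.083]
ee_rot: [[0.994, 0.108, 0.0], [0.108, -0.994, 0.0], [0.0, -0.0, -1.0]]
ft_force: [-0.3, 3.8, 1.6]
grip_width: 0.0556
```

```bash
python3 -c "
from h import *
go(.5755-.107*.103,-.152+.994*.103,.083,np.pi/2-1.463)
print(np.round(monitor.observe()['moment'],2))
for c in('top','side'):
  imaging.read_camera(c); print([np.round(imaging.mark_of(c,n)[:1][0]['point'],4) for n in('nest','nest_shoulder')])"
```

```text
t 19.82 pos [ 0.5616 -0.0244  0.083 ] F [-0.3  3.8  1.6] w 0.0556 travel [ 0.02  2.54 -0.  ] turn [-0.    -0.     0.001]
[0.78 0.04 0.02]Traceback (most recent call last):
  File "<string>", line 6, in <module>
    imaging.read_camera(c); print([np.round(imaging.mark_of(c,n)[:1][0]['point'],4) for n in('nest','nest_shoulder')])
                                            ~~~~~~~~~~~~~~~~~~~~~~~~^^^
IndexError: list index out of range
```

Pushing at 3.8 N, which is plain sliding friction. Continuing.

Emit:
{"op": "step_arm", "data": {
  "jaw": [0.3,0.3,0.3,0.3],
  "travel": [
    [0,0.4,0],
    [0,0.8,0],
    [0,1.2,0],
    [0,1.6,0]
  ],
  "turn": [
    [0,0,0],
    [0,0,0],
    [0,0,0],
    [0,0,0]
  ]
}}

```text
time: 20.42
ee_pos: [0.5633, -0.0404, 0.083]
ee_rot: [[0.994, 0.108, 0.0], [0.108, -0.994, 0.0], [0.0, -0.0, -1.0]]
ft_force: [0.2, 4.5, 1.5]
grip_width: 0.0555
```

Emit:
{"op": "step_arm", "data": {
  "jaw": [0.3,0.3,0.3],
  "travel": [
    [0,0.2,0],
    [0,0.4,0],
    [0,0.6,0]
  ],
  "turn": [
    [0,0,0],
    [0,0,0],
    [0,0,0]
  ]
}}

```text
time: 20.8
ee_pos: [0.5639, -0.0462, 0.083]
ee_rot: [[0.994, 0.108, 0.0], [0.108, -0.994, 0.0], [0.0, -0.0, -1.0]]
ft_force: [-0.2, 5.2, 2.3]
grip_width: 0.0557
```

Emit:
{"op": "step_arm", "data": {
  "jaw": [0.3,0.3],
  "travel": [
    [0,0.2,0],
    [0,0.4,0]
  ],
  "turn": [
    [0,0,0],
    [0,0,0]
  ]
}}

```text
time: 21.05
ee_pos: [0.5644, -0.0502, 0.083]
ee_rot: [[0.994, 0.108, 0.0], [0.108, -0.994, 0.0], [0.0, -0.0, -1.0]]
ft_force: [-0.4, 4.3, 2.4]
grip_width: 0.0554
```

Emit:
{"op": "step_arm", "data": {
  "jaw": [0.3,0.3],
  "travel": [
    [0,0.15,0],
    [0,0.3,0]
  ],
  "turn": [
    [0,0,0],
    [0,0,0]
  ]
}}

```text
time: 21.3
ee_pos: [0.5642, -0.0507, 0.083]
ee_rot: [[0.994, 0.11, -0.0], [0.11, -0.994, 0.003], [0.0, -0.003, -1.0]]
ft_force: [-1.4, 10.7, 3.4]
grip_width: 0.0555
```

Emit:
{"op": "step_arm", "data": {
  "jaw": [0.3,0.3],
  "travel": [
    [0,0.1,0],
    [0,0.2,0]
  ],
  "turn": [
    [0,0,0],
    [0,0,0]
  ]
}}

```text
time: 21.55
ee_pos: [0.5641, -0.051, 0.083]
ee_rot: [[0.994, 0.111, -0.001], [0.111, -0.994, 0.005], [-0.0, -0.005, -1.0]]
ft_force: [-3.6, 13.6, 4.1]
grip_width: 0.0555
```

It stopped hard at the expected home position. Backing off, rising and checking.

Emit:
{"op": "step_arm", "data": {
  "jaw": [0.3,0.3,0.3,0.3,0.3],
  "travel": [
    [0,-1,0],
    [0,-4,0],
    [0,-7,-3],
    [0,-10,-8],
    [0,-14,-14]
  ],
  "turn": [
    [0,0,0],
    [0,0,0],
    [0,0,0],
    [0,0,0],
    [0,0,0]
  ]
}}

```text
time: 22.18
ee_pos: [0.5502, 0.0772, 0.2157]
ee_rot: [[0.994, 0.105, -0.001], [0.105, -0.994, -0.003], [-0.001, 0.003, -1.0]]
ft_force: [1.0, -0.1, 0.3]
grip_width: 0.0555
```

Emit:
{"op": "step_arm", "data": {
  "jaw": [0.3,0.3,0.3,0.3,0.3],
  "travel": [
    [-3,-3,-3],
    [-6,-6,-6],
    [-10,-8,-8],
    [-10,-8,-8],
    [-10,-8,-8]
  ],
  "turn": [
    [0,0,0],
    [0,0,0],
    [0,0,0],
    [0,0,0],
    [0,0,0]
  ]
}}

```text
time: 22.8
ee_pos: [0.4431, 0.1458, 0.295]
ee_rot: [[0.994, 0.106, 0.001], [0.106, -0.994, -0.002], [0.001, 0.002, -1.0]]
ft_force: [0.2, -0.6, -0.6]
grip_width: 0.0558
```

Run:
```python
from h import *
t=shot('top','t10');s=shot('side','s10')
for c in('top','side'):
  for n in('nest','nest_shoulder','socket_mouth','spool','spindle_foot','unit'): print(c,n,[np.round(d['point'],4).tolist() for d in imaging.mark_of(c,n)[:3]])
a=cv2.resize(t[155:235,335:455,::-1],(450,300),interpolation=cv2.INTER_CUBIC)
b=cv2.resize(s[130:250,255:395,::-1],(350,300),interpolation=cv2.INTER_CUBIC)
cv2.imwrite('pics/z10.png',cv2.resize(np.vstack([a,cv2.copyMakeBorder(b,0,0,0,100,0)]),None,fx=1,fy=1))
s=monitor.observe();print(s['time'],s['ee_pos'])
```

```text
top nest [[0.5679, -0.1095, 0.0027]]
top nest_shoulder [[0.5726, -0.153, 0.0193]]
top socket_mouth [[0.5764, -0.1559, 0.0215], [0.4352, -0.021, -0.0043]]
top spool [[0.3549, -0.1018, 0.0061], [0.4224, 0.0641, 0.0035], [0.3357, 0.0336, 0.0003]]
top spindle_foot [[0.5833, -0.2004, 0.053]]
top unit [[0.5763, -0.1533, 0.002]]
side nest [[0.5712, -0.1088, 0.001], [0.4095, 0.2302, -0.0005]]
side nest_shoulder [[0.5717, -0.1547, 0.0178], [0.5638, 0.3418, 0.0031]]
side socket_mouth [[0.5774, -0.1504, 0.0244]]
side spool [[0.4551, -0.1257, 0.0013], [0.5832, -0.2005, 0.0599], [0.4176, 0.0623, -0.0041]]
side spindle_foot [[0.5791, -0.2022, 0.054], [0.5603, 0.3416, 0.0022]]
side unit [[0.5745, -0.1545, -0.0041], [0.7144, -0.1992, -0.0005]]
23.5 [0.44226802 0.14745164 0.29490198]
```

View pics/z10.png

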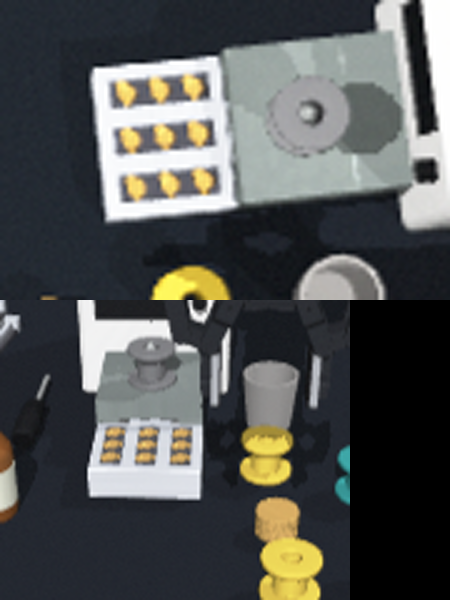

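Last view: the nest is square to the block with its shoulder edge meeting the deck edge at x≈220–236 (top), and the spool is on the spindle. Checking the gap numerically in one camera.

Run:
```python
from h import *
Z=lambda u,v:('top',(335+(u+.5)/3.75-.5,155+(v+.5)/3.75-.5))
n,r=joint([(*Z(92,71),[-.046,.055,.032]),(*Z(107,221),[-.046,-.055,.032]),(*Z(219,57),[.046,.055,.032]),(*Z(237,208),[.046,-.055,.032])]);print(n,r)
u,r=joint([(*Z(222,47),[0,.055,.0565]),(*Z(240,206),[0,-.055,.0565]),(*Z(393,31),[.12,.055,.0565]),(*Z(410,189),[.12,-.055,.0565])]);print(u,r)
d=n[:2]-u[:2];c,s=np.cos(u[2]),np.sin(u[2]);print('shoulder in unit',c*d[0]+s*d[1]+.046,-s*d[0]+c*d[1],n[2]-u[2])
# intensity profile along unit axis across the joint, several lateral offsets: dark gap?
t=cv2.imread('pics/t10.png',0)
for y in(-.045,-.03,.03,.045):
  print(y,[int(cv2.getRectSubPix(t,(1,1),tuple(map(float,proj('top',[u[0]+c*x-s*y,u[1]+s*x+c*y,.032]))))[0,0]) for x in np.arange(-.014,.012,.002)])
```

```text
[ 0.56793746 -0.10516082 -1.45390264] [[-0.1, -0.4], [0.2, 0.2], [0.1, -0.1], [-0.1, 0.2]]
[ 0.57498262 -0.14982982 -1.46054973] [[0.2, 0.4], [-0.2, -0.6], [-0.1, 0.4], [0.1, -0.3]]
shoulder in unit 0.0008270487466040186 -0.002087750968506173 0.006647094362108863
-0.045 [188, 190, 205, 235, 241, 238, 231, 159, 126, 122, 142, 165, 173]
-0.03 [99, 90, 130, 190, 230, 235, 230, 199, 122, 119, 143, 171, 176]
0.03 [106, 80, 102, 211, 235, 240, 236, 166, 130, 127, 155, 158, 159]
0.045 [219, 224, 233, 239, 239, 239, 227, 195, 142, 142, 150, 159, 161]
```

```bash
python3 -c "
from cell import ticket,monitor
print(monitor.observe()['time'],ticket.hand_in())"
```

```text
the job is handed in; nothing more can be done
23.5 None
```

The spool is on the spindle and the nest is plugged into the unit. I handed the job in at 23.5 s, and no verdict was reported.

- **Spool:** I gripped it, lowered it over the spindle and released it when it pressed on the deck with about 10 N. That was exactly at the expected height, 56.5 mm above where I gripped it. In the last pictures it stands upright and concentric with the spindle.
- **Nest:** I gripped it by the tongue, slid it square to the socket on the table, then pushed it home from behind with two fingertips. Pushing took about 4–5 N until it stopped hard at the expected depth, where it rose to 13.6 N.
- **Final measurements:** a fit of the top picture puts the shoulder 0.8 mm past the face, which is within the error of the fit. It is 2 mm off sideways and the axes are 0.007 rad apart. No dark gap shows at the joint.

**Disagreements:**
- The networks' top and side readings put the nest shoulder 4–6 mm sideways from the socket mouth. That is within their roughly 4 mm error each, and the socket allows only about 1.5 mm of play.
- The top camera's last spool search did not list the mounted spool among its best three, but the side camera found it about 2–4 mm from the spindle.
- The top and side fits of the unit differed by a few millimetres along its length, so I relied on contact there.

I saw no contact with the other things on the table, though I did not measure their positions again at the end.

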